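# Find the rolling pin that the curved scraper fits

## Task

The bamboo scraper on the chapati board has a hollow edge cut for just one of the three steel rolling pins lying in the stand. Try it gently on the barrels until you find the one on which it beds all along its curve without rocking, press it lightly down there (about half a kilo) for a moment, and leave it sitting upright on that barrel. Never press its edge hard (three kilos is too much) and leave the other kitchen things where they are.

Things in the scene. Friction and masses are not known exactly. Their poses are not given: they have to be found in the camera images.
- scraper: loose bamboo scraper, 0.1 to 0.15 kg, upright on the board, hollow edge down. x runs across the hollow, y along the hollow's axis (to lie along the pin), z up. Origin: centre of its underside, in the plane of its two flat toes. Edge block 62 (x) by 36 (y) mm, z = 0 to 23 mm; on it an upright grip 26 (x) by 24 (y) mm, z = 23 to 70 mm, to be pinched by its sides
- scraper_edge: edge block of the scraper, rigidly part of it (same origin and axes). Its underside is hollowed to an arc of radius 25.4 mm spanning 120 degrees (44 mm wide at the toes); the crown of the hollow is at z = 12.7 mm. It may be loaded with 30 N at most, so touch down at 10 mm/s or slower (both are hard); the fingers hold the grip, not this block
- scraper_center (a point): centre of curvature of the scraper's hollow: 12.7 mm below the toes, on the scraper's z axis. It lies on the pin's axis (within a millimetre) when the scraper is truly bedded on the pin it fits
- scraper_grip (a point): middle of the scraper's grip, 47 mm above the toes; with the TCP here the fingertips clear the edge block
- stand: fixed bamboo stand, 300 (x) by 280 (y) mm, origin under its centre. Three steel rolling pins lie fixed in it along its y axis, 95 mm apart along x, their axes all 75 mm above the counter. Barrels 180 mm long, plastic grips beyond their ends (314 mm over all); grips and end rails reach no higher than 90 mm. Barrels measure 44, 50 and 56 mm across, in an order that changes and is not told
- place_0 (a point): middle of the barrel, on its axis, of the pin at the -x end of the stand; axes as the stand. Whichever the place, the scraper fits the 50 mm barrel; on the 44 mm one it sits 3 mm lower and rocks, on the 56 mm one it hangs on its toes about 5 mm higher
- place_1 (a point): the same for the middle pin
- place_2 (a point): the same for the pin at the +x end of the stand
- board: fixed thick bamboo chapati board, 210 by 240 mm, 28 mm thick, origin under its centre
- canister: bystander: glass canister with bamboo lid, 94 mm across, 138 mm high, origin under its centre
- dispenser: bystander: white plastic push dispenser, 70 mm across, 168 mm high, origin under its centre
- spatula: bystander: teal silicone spatula with bamboo handle, 270 mm long, lying on the counter, origin near its middle
Things that resemble listed ones, but are neither listed nor needed, are in the scene too. Of the things that look like the scraper, the middle-sized one is meant.

How it is judged:
On the way:
1. the scraper is bedded on the barrel it fits and pressed down there with at least 2.5 N for 0.3 s (((x of scraper_center in the frame of place_0 between -0.0025 and 0.0025 m and y of scraper_center in the frame of place_0 between -0.06 and 0.06 m and z of scraper_center in the frame of place_0 between -0.0018 and 0.0016 m) or (x of scraper_center in the frame of place_1 between -0.0025 and 0.0025 m and y of scraper_center in the frame of place_1 between -0.06 and 0.06 m and z of scraper_center in the frame of place_1 between -0.0018 and 0.0016 m) or (x of scraper_center in the frame of place_2 between -0.0025 and 0.0025 m and y of scraper_center in the frame of place_2 between -0.06 and 0.06 m and z of scraper_center in the frame of place_2 between -0.0018 and 0.0016 m)) and angle between scraper's own z axis and vertical below 0.15 rad and angle between the y axis of scraper and the y axis of stand, either way round below 0.15 rad and contact force between scraper_edge and anything else above 2.5 N), for 0.3 s.
At the end, for the whole second after the job is handed in: The scraper sits released and at rest on the one barrel it fits: its centre of curvature is within 2.5 mm sideways and -1.8 to +1.6 mm in height of that barrel's axis, within 60 mm of the barrel's middle, upright within 0.15 rad and in line with the pin within 0.15 rad (((x of scraper_center in the frame of place_0 between -0.0025 and 0.0025 m and y of scraper_center in the frame of place_0 between -0.06 and 0.06 m and z of scraper_center in the frame of place_0 between -0.0018 and 0.0016 m) or (x of scraper_center in the frame of place_1 between -0.0025 and 0.0025 m and y of scraper_center in the frame of place_1 between -0.06 and 0.06 m and z of scraper_center in the frame of place_1 between -0.0018 and 0.0016 m) or (x of scraper_center in the frame of place_2 between -0.0025 and 0.0025 m and y of scraper_center in the frame of place_2 between -0.06 and 0.06 m and z of scraper_center in the frame of place_2 between -0.0018 and 0.0016 m)) and angle between scraper's own z axis and vertical below 0.15 rad and angle between the y axis of scraper and the y axis of stand, either way round below 0.15 rad and linear speed of scraper below 0.02 m/s and angular speed of scraper below 0.2 rad/s); the robot touches nothing.
It fails at once if the scraper's edge is loaded with more than 30 N (contact force between scraper_edge and anything else above 30 N).
It fails at once if the canister is moved more than 15 mm (distance of canister from where it was at the start of the episode above 0.015 m).
It fails at once if the dispenser is moved more than 15 mm (distance of dispenser from where it was at the start of the episode above 0.015 m).
It fails at once if the spatula is moved more than 15 mm (distance of spatula from where it was at the start of the episode above 0.015 m).
It also fails if it takes over 67 s, if anything falls off the work surface, if the arm or the gripper's body presses on something with over 40 N, if the wrist force passes 120 N, or if a joint passes its speed limit or range.

## Robot

A 7-joint arm with a two-finger parallel gripper is mounted at the origin on the work surface. World frame = base frame: x ahead of the robot, y to its left, z up, the work surface at z = 0. Lengths are in m, angles in rad, forces in N, time in s.
With the tool pointing down it reaches from about 0.425 to 0.95 m from the base axis. Payload 4.7 kg.
Tool frame: the origin (TCP) lies between the finger pads, 19 mm behind the fingertips; this is the grasp point; z points along the fingers, y is the line along which they close (so a half turn about z gives the same grasp; the last joint's range is limited). The gripper opens to 85 mm and grips with 20 to 120 N. Pads are 22 mm wide; open, the fingers measure 114 mm over their backs; the gripper's body (76 mm by 85 mm) begins 54 mm behind the grasp point. The pads swing forward as they close: fully open they stand 13 mm farther back than shut.
Start: joints at [-1.134, 0.469, -0.049, 1.532, 0.024, 1.141, -0.082], TCP at [0.303, 0.603, 0.25] pointing down, gripper open.
Joint ranges: [-2.59, 2.59], [-0.33, 1.99], [-1.39, 1.29], [0.1, 2.45], [-1.04, 4.18], [0.21, 1.99], [-2.66, 2.66]. Speed limits (rad/s): [2.57, 2.57, 3.14, 3.14, 3.14, 3.14, 3.14].

## Interface

Orientations are given as a 3x3 rotation matrix whose columns are the frame's x, y, z axes.
In Python, from rig import * gives the robot as it stands. Calls block until the motion is done:
- movep(position, orientation): joint-space move of the TCP to a pose.
- move_l(position, attitude=None, feed=0.15, until_force=None): straight line of the TCP; attitude=None keeps the orientation; feed is the mean speed in m/s. With until_force (N) it stops when the force on the tool has changed by that much, and returns True; else False.
- move_joints(angles): joint-space move.
- command_gripper(opening, newtons=None): finger opening in m; newtons is the grip in N (None keeps the last); returns when the fingers have stopped.
- sleep(seconds).
- inverse_kinematics(position, orientation): joint angles nearest the present ones, or None.
- sense(): the state.
- camera(name): name is "scene" or "side" or "wrist"; returns (picture, depth): 384x512x3 uint8, red, green, blue; 384x512 float32, m along the optical axis (not along the pixel's ray), 0 where there is no reading.
- camera_params(name): a dict with "K" (3x3 intrinsics, pixels), "dist" ([k1, k2, p1, p2, k3] as OpenCV has them; the pictures are not rectified), "position" and "rotation" of the camera in the world; the wrist camera has in their place "tool_from_camera" (4x4, takes a point from camera to tool coordinates, whose origin is the TCP and whose axes are the flange's). Camera axes: x right, y down, z forward; pixel columns grow to the right and rows downward; lengths in m; the calibration is good to about 2 mm. A picture is of the moment at which its call begins: read the wrist's pose just before it. camera_params takes no time and is no camera call.
A pose or a line that the arm cannot do raises Unreachable and nothing moves.
- finish_job(): hands the job in; it is judged then, once.
The state is a dict: "time_s": time; "joint_pos": joint angles; "qd": joint speeds; "joint_efforts": joint torques, N m; "position": TCP position; "tcp_rot": TCP orientation; "wrist_force": force on the tool from outside, world axes, zero at the start; "ft_torque": the same for the moment, N m; "finger_gap": finger opening in m; "gripper_force": force on a finger pad.
Only numpy, scipy, OpenCV 4.12 (cv2) and the standard library are available. Lean on these libraries where they do the work, as an engineer would, in place of code of your own. Each camera call takes 0.05 s, during which the arm holds its last target. There are 200 camera calls.

## Working session

There is one attempt and no reset: what is moved stays moved. The work goes in short steps, each a Python script; the robot and the scene stay as the last script left them, time stands still between calls to the robot, and variables do not carry over. Pictures are saved under pics/ and viewed, at most 10 in all, crops included, and the job is handed in when it is done.

```bash
mkdir -p pics && ls && cat > h.py <<'E'
from rig import *
import numpy as np, cv2
def shot(n,f):
    s=sense(); p,d=camera(n); np.savez('pics/'+f+'.npz',p=p,d=d,pos=s['position'],R=s['tcp_rot'])
    cv2.imwrite('pics/'+f+'.png',p[:,:,::-1]); return p,d
def cloud(n,f):
    z=np.load('pics/'+f+'.npz'); d=z['d']; c=camera_params(n); K=np.array(c['K'],float)
    v,u=np.mgrid[:384,:512]; uv=np.stack([u,v],-1).reshape(-1,1,2).astype(float)
    q=cv2.undistortPoints(uv,K,np.array(c['dist'],float)).reshape(384,512,2)
    P=np.dstack([q*d[...,None],d])
    if n=='wrist':
        T=np.array(c['tool_from_camera']); P=P@T[:3,:3].T+T[:3,3]; P=P@z['R'].T+z['pos']
    else: P=P@np.array(c['rotation']).T+np.array(c['position'])
    P[d==0]=np.nan; return P
E
python3 - <<'E'
from h import *
for n in('scene','side'): shot(n,n)
a=np.vstack([cv2.imread('pics/scene.png')]);b=cv2.imread('pics/side.png')
cv2.imwrite('pics/s2.png',cv2.resize(a,(800,600))); cv2.imwrite('pics/d2.png',cv2.resize(b,(800,600)))
print(sense()['time_s'],camera_params('scene')['position'],camera_params('side')['position'],camera_params('wrist')['tool_from_camera'],sense()['tcp_rot'])
E
```

```text
pics
0.1 [1.23186186 0.51720985 0.78159242] [0.40856328 1.33188257 1.30566509] [[-8.94215729e-04 -9.53588484e-01 -3.01111615e-01  7.74546557e-02]
 [ 9.99999396e-01 -1.04512450e-03  3.40084850e-04  5.13026870e-04]
 [-6.39000122e-04 -3.01111129e-01  9.53588842e-01 -1.23370476e-01]
 [ 0.00000000e+00  0.00000000e+00  0.00000000e+00  1.00000000e+00]] [[-8.93454226e-01  4.49153663e-01 -7.30443132e-04]
 [ 4.49154249e-01  8.93452716e-01 -1.64467624e-03]
 [-8.60959573e-05 -1.79752457e-03 -9.99998381e-01]]
```

View pics/s2.png

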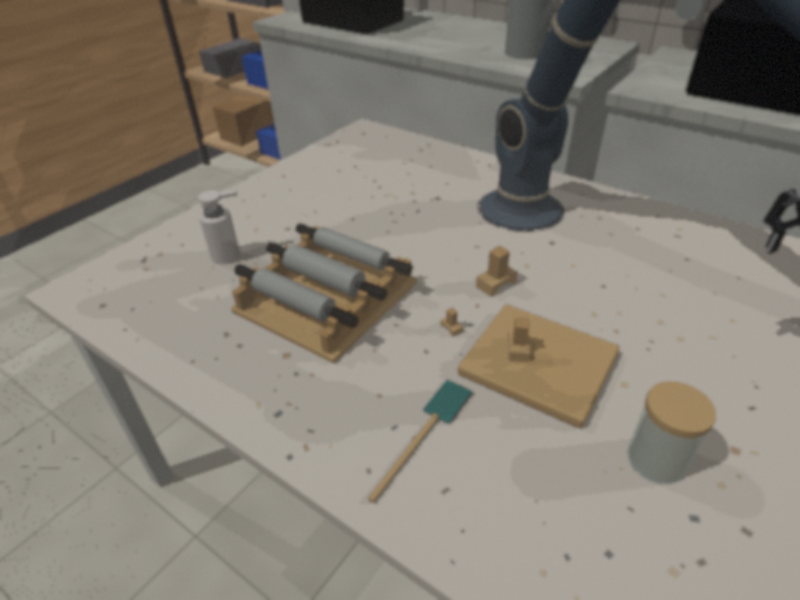

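View pics/d2.png

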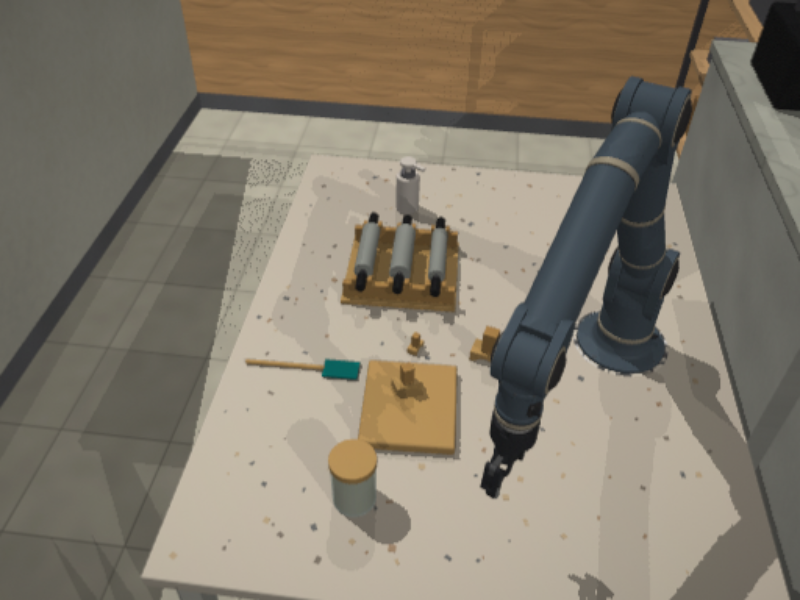

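In the scene picture (800x600) three things could be the scraper: a large one on the counter at (497,270), a small one at (452,320) and the middle-sized one on the board at (521,338). The last is the one meant. The stand's pins are near (350,245), (323,270) and (290,293). Next I measure from depth.

```bash
cat > m.py <<'E'
from h import *
np.set_printoptions(precision=4,suppress=True)
def rect(P,m):
    q=P[m][:,:2].astype(np.float32); r=cv2.minAreaRect(q); return len(q),np.array(r[0]),np.array(r[1]),r[2]
for n in('scene','side'):
    P=cloud(n,n); f=1.5625
    pts={'scene':dict(scr=(521,323),big=(497,255),small=(452,315),board=(560,390),p0=(350,245),p1=(323,268),p2=(290,290),can=(678,405),disp=(210,197)),
     'side':dict(scr=(406,370),small=(416,337),board=(400,430),p0=(368,245),p1=(403,245),p2=(438,250),can=(352,458),disp=(407,163))}[n]
    for k,(u,v) in pts.items(): print(n,k,P[int(v/f),int(u/f)])
    s=P[int(pts['scr'][1]/f),int(pts['scr'][0]/f)]
    near=np.hypot(P[...,0]-s[0],P[...,1]-s[1])<.06
    print('top',rect(P,near&(P[...,2]>.09)),'block',rect(P,near&(P[...,2]>.036)&(P[...,2]<.056)))
    print('zmax',np.nanmax(P[near][:,2]))
    # pins
    for k in('p0','p1','p2'):
        c=P[int(pts[k][1]/f),int(pts[k][0]/f)]
        m=(np.hypot(P[...,0]-c[0],P[...,1]-c[1])<.1)&(P[...,2]>.088)&(P[...,2]<.115)
        Q=P[m]; print(k,len(Q),np.percentile(Q[:,2],[50,90,98]))
E
python3 m.py
```

```text
scene scr [0.5104 0.2441 0.0959]
scene big [0.3431 0.1071 0.0908]
scene small [0.5156 0.1036 0.0484]
scene board [0.5583 0.3513 0.0287]
scene p0 [ 0.4876 -0.1748  0.0931]
scene p1 [ 0.5871 -0.1671  0.0946]
scene p2 [ 0.6792 -0.1697  0.0973]
scene can [0.5868 0.5256 0.1364]
scene disp [ 0.5993 -0.4782  0.1659]
top (64, array([0.5105, 0.2458]), array([0.0296, 0.0227]), 33.489524841308594) block (153, array([0.5119, 0.2469]), array([0.0623, 0.0357]), 29.29696273803711)
zmax 0.10044472014745243
p0 452 [0.0949 0.1011 0.1026]
p1 780 [0.0974 0.1012 0.103 ]
p2 621 [0.0956 0.0991 0.1006]
side scr [0.5118 0.2537 0.096 ]
side small [0.5021 0.1037 0.0494]
side board [0.5067 0.3714 0.0305]
side p0 [ 0.6633 -0.1758  0.0945]
side p1 [ 0.5717 -0.1801  0.1015]
side p2 [ 0.4751 -0.1693  0.0999]
side can [0.5813 0.5334 0.142 ]
side disp [ 0.595  -0.4742  0.1665]
top (48, array([0.5081, 0.2451]), array([0.025 , 0.0275]), 30.24254608154297) block (133, array([0.5081, 0.244 ]), array([0.0643, 0.0437]), 27.174108505249023)
zmax 0.1044843574242027
p0 372 [0.0969 0.1021 0.1055]
p1 475 [0.0971 0.1035 0.1058]
p2 323 [0.0945 0.101  0.1041]
```

```bash
cat >> h.py <<'E'
def down(a): # tool y axis at world yaw a, z down
    y=np.array([np.cos(a),np.sin(a),0]); z=np.array([0,0,-1.]); return np.column_stack([np.cross(y,z),y,z])
np.set_printoptions(precision=4,suppress=True)
E
python3 - <<'E'
from h import *
print('start R yaw y',np.degrees(np.arctan2(sense()['tcp_rot'][1][1],sense()['tcp_rot'][0][1])))
for a in(29,29+180):
    q=inverse_kinematics([.510,.2455,.25],down(np.radians(a))); print(a,q)
for a in (0,180,90,-90): print(a,inverse_kinematics([.58,-.17,.25],down(np.radians(a))))
a=np.radians(29)
movep([.510,.2455,.22],down(a)); shot('wrist','w1'); print(sense()['time_s'],sense()['position'])
P=cloud('wrist','w1')
near=np.hypot(P[...,0]-.51,P[...,1]-.2455)<.06
for lo,hi in((.09,.105),(.036,.056)):
    m=near&(P[...,2]>lo)&(P[...,2]<hi); print(cv2.minAreaRect(P[m][:,:2].astype(np.float32)),np.median(P[m],0),m.sum())
E
```

```text
start R yaw y 63.31055667114693
29 [-0.682   0.2903  0.1975  1.8075 -0.0648  1.05    0.0459]
209 [ 0.3129  0.55   -1.1722  1.7535  0.5412  1.2085  2.6388]
0 [-0.2868  0.4058  0.6776  1.7391 -0.282   1.096   0.4815]
180 [-0.5444  0.558   1.1161  1.7512 -0.5404  1.1799 -2.4133]
90 [-0.209   0.3858  0.5661  1.7349 -0.23    1.0874  2.0022]
-90 [-0.4117  0.4556  0.87    1.7453 -0.3829  1.1204 -0.9923]
1.6833 [0.5095 0.2476 0.22  ]
((0.5086180567741394, 0.24730773270130157), (0.025378737598657608, 0.024089256301522255), 28.831016540527344) [0.508  0.2482 0.0972] 918
((0.5084642767906189, 0.24703779816627502), (0.0619974359869957, 0.03633929789066315), 28.744815826416016) [0.5012 0.252  0.0504] 1650
```

View pics/w1.png

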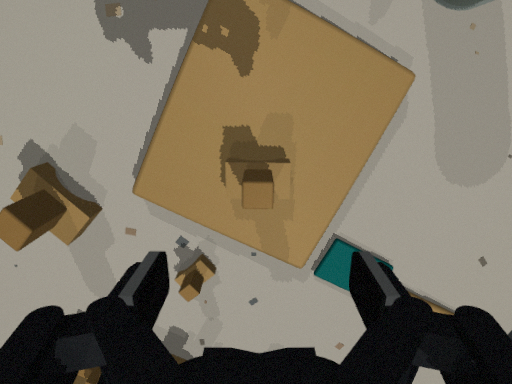

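The picture shows the scraper at pixel (257,180) on the board, measuring 62x36 mm with yaw 28.8°, which matches the description. The large one is at (45,205) and the small one at (195,275). I grasp this one now.

```bash
python3 - <<'E'
from h import *
R=down(np.radians(28.8)); p=np.array([.5086,.2472])
command_gripper(.06)
move_l([*p,.12],R,feed=.2); print(sense()['position'])
move_l([*p,.076],R,feed=.08); print(sense()['position'])
command_gripper(0.0,40)
s=sense(); print(s['finger_gap'],s['gripper_force'],s['position'],s['wrist_force'])
move_l([*p,.20],R,feed=.12); s=sense(); print(s['finger_gap'],s['wrist_force'],s['ft_torque'])
movep([.56,-.17,.27],down(0)); s=sense(); print(s['time_s'],s['position'])
shot('wrist','w2')
P=cloud('wrist','w2'); print(np.nanmedian(P[P[...,2]<.05][:,2]))
E
```

```text
[0.5093 0.2474 0.1207]
[0.5088 0.2473 0.076 ]
0.025539801254974816 39.860358238220215 [0.5089 0.2474 0.0766] [0.1811 0.7757 3.1548]
0.025649615531562135 [ 0.522   0.2885 -0.6705] [ 0.0062 -0.0235 -0.0107]
6.5583 [ 0.5605 -0.1677  0.2695]
-0.000408009374656626
```

View pics/w2.png

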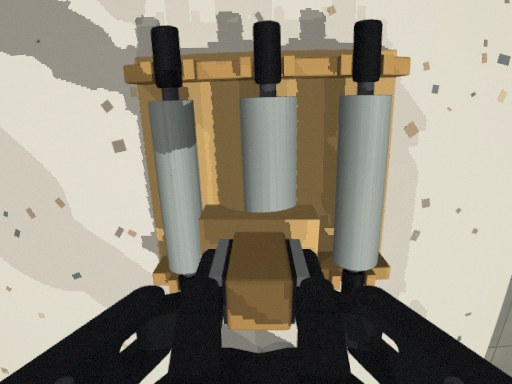

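In this view the left barrel (180,185) is about 44 px wide, the middle (268,150) about 55 and the right (362,180) about 50. The 50 mm pin is probably the right one, so I fit cylinders to check.

```bash
cat > fit.py <<'E'
from h import *
from scipy.optimize import least_squares
import sys
def fit(f,boxes):
    P=cloud('wrist',f); out=[]
    for (u0,v0,u1,v1) in boxes:
        Q=P[v0:v1,u0:u1].reshape(-1,3); Q=Q[np.isfinite(Q[:,0])&(Q[:,2]>.078)&(Q[:,2]<.11)]
        ym=Q[:,1].mean()
        def res(t,zf=None):
            x0,k,r,z0=t; return np.hypot((Q[:,0]-x0-k*(Q[:,1]-ym))/np.sqrt(1+k*k),Q[:,2]-z0)-r
        s=least_squares(res,[Q[:,0].mean(),0,.025,.075],loss='soft_l1',f_scale=.0005)
        s2=least_squares(lambda t:res([*t,.075]),[Q[:,0].mean(),0,.025],loss='soft_l1',f_scale=.0005)
        print(len(Q),'ym',ym,'yrange',np.percentile(Q[:,1],[0.5,99.5]),'free',s.x,'fixz',s2.x)
E
python3 - <<'E'
from fit import *
fit('w2',[(145,95,205,275),(235,95,302,212),(330,92,395,272)])
E
```

```text
6898 ym -0.17257385136480086 yrange [-0.2721 -0.0903] free [ 0.4763 -0.0337  0.0221  0.074 ] fixz [ 0.4764 -0.0324  0.0213]
6266 ym -0.14153929337900428 yrange [-0.1996 -0.0898] free [ 0.57   -0.0322  0.0278  0.0743] fixz [ 0.57   -0.0318  0.0273]
8197 ym -0.16953890612752068 yrange [-0.2666 -0.0868] free [ 0.6663 -0.0345  0.0247  0.0746] fixz [ 0.6662 -0.0343  0.0244]
```

```bash
python3 - <<'E'
from h import *
P=cloud('wrist','w2'); z=np.load('pics/w2.npz'); L=(P-z['pos'])@z['R']
for v in (240,255,265,290,310): print(v,[(u,L[v,u]*1000) for u in (235,260,285)])
# edges of the top face at row 250: color profile
p=z['p'].astype(int); print(p[250,205:320:3].sum(-1)); print(p[300,205:320:3].sum(-1))
E
```

```text
240 [(235, array([ 11.624 , -11.619 ,  14.1342])), (260, array([12.0275,  0.3349, 13.2873])), (285, array([11.0241, 12.4079, 15.3174]))]
255 [(235, array([ 12.0352, -10.5041,  -1.5791])), (260, array([11.63  ,  0.275 , -0.8249])), (285, array([11.1434, 11.1992,  0.0202]))]
265 [(235, array([11.6952, -9.961 , -9.46  ])), (260, array([11.4   ,  0.2407, -8.9447])), (285, array([11.9199, 10.3995, -9.8998]))]
290 [(235, array([  7.8575,  -9.2332, -21.3824])), (260, array([  7.6446,   0.1911, -21.0588])), (285, array([  7.0808,   9.721 , -20.2916]))]
310 [(235, array([ -0.687 ,  -9.4155, -22.1528])), (260, array([ -2.1102,   0.1986, -20.2949])), (285, array([ -1.635 ,   9.9165, -20.9707]))]
[320  62  73  68 252 260 244 228  21 212 195 201 210 206 203 208 207 207
 196 200 185 209 209 191 202 191 202 166  56 222 259 253 256  71  49  56
 473 511 234]
[ 54  34  59  58  51  60  85 149 230 246 249 250 253 251 289 288 281 276
 282 272 289 285 277 291 288 287 295 290 216 112  49  52  53  57  63  79
  39  63  76]
```

```bash
python3 -c "
import cv2;a=cv2.imread('pics/w2.png')[215:345,185:335];cv2.imwrite('pics/c2.png',cv2.resize(a,(750,600),interpolation=cv2.INTER_NEAREST))"
```

```text
(no output)
```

View pics/c2.png

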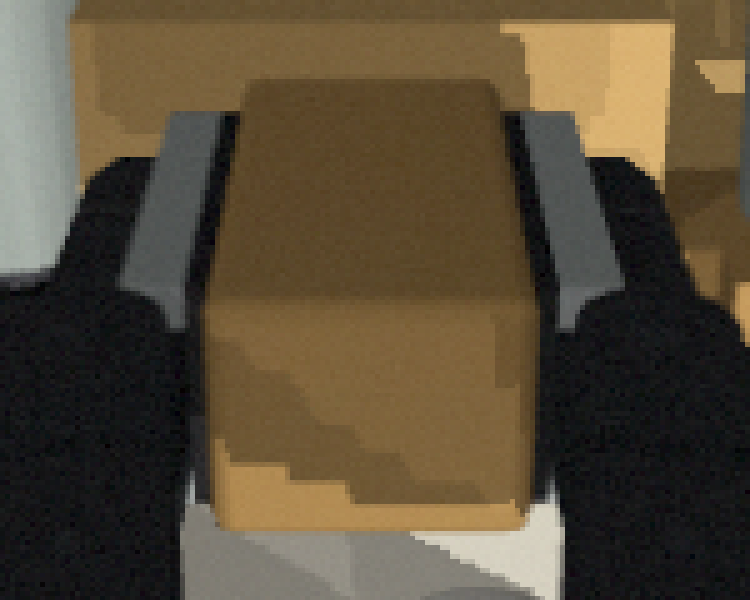

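The grip sits centred between the pads (0.2 mm off). The barrel fits give radii of 22.1, 27.8 and 24.7 mm, so the +x pin is the 50 mm one. I touch down there; if it is bedded the TCP should read about 0.136.

```bash
python3 - <<'E'
from h import *
R=down(0.0342); p=np.array([.6666,-.177])
movep([*p,.20],R); move_l([*p,.146],R,feed=.06); sleep(.3)
s=sense(); print(s['time_s'],s['position'],s['wrist_force'],s['ft_torque'],np.array(s['tcp_rot'])[:,1])
hit=move_l([*p,.128],R,feed=.006,until_force=3)
for i in range(3):
    s=sense(); print(hit,s['time_s'],s['position'],s['wrist_force'],s['ft_torque']); sleep(.2)
shot('wrist','w3')
E
```

```text
8.5333 [ 0.6667 -0.177   0.1463] [ 1.0087 -0.2209 -0.5632] [-0.0035 -0.0163 -0.0017] [0.9994 0.0342 0.0005]
True 10.2333 [ 0.6666 -0.177   0.1359] [ 0.4488 -0.1554  4.4887] [0.0379 0.0322 0.0012]
True 10.4333 [ 0.6666 -0.177   0.1359] [-0.2656  0.5139  5.5538] [-0.0073  0.0571  0.0236]
True 10.6333 [ 0.6666 -0.177   0.1359] [-0.3232  0.3506  5.1254] [-0.0108  0.0503  0.003 ]
```

It touched at TCP z = 0.1359, exactly the bedded height, with about 5.5 N held for 0.5 s and little side force. I hold a moment longer, unload, release, back off and look.

```bash
python3 - <<'E'
from h import *
s=sense(); p=np.array(s['position']); sleep(.4); s=sense(); print(s['wrist_force'])
move_l([.6666,-.177,p[2]+.0003],feed=.004); print(sense()['wrist_force'],sense()['position'])
command_gripper(.05); sleep(.2); s=sense(); print(s['finger_gap'],s['wrist_force'])
move_l([.6666,-.177,.30],feed=.1); sleep(.2); shot('wrist','w4'); shot('scene','s4')
from fit import *
P=cloud('wrist','w4'); t=(P[...,2]>.15)&(P[...,2]<.17)&(np.hypot(P[...,0]-.6666,P[...,1]+.177)<.04)
print('top',cv2.minAreaRect(P[t][:,:2].astype(np.float32)),np.median(P[t],0),t.sum())
b=(P[...,2]>.10)&(P[...,2]<.118)&(np.hypot(P[...,0]-.6666,P[...,1]+.177)<.05)
print('block',cv2.minAreaRect(P[b][:,:2].astype(np.float32)),np.median(P[b],0),b.sum())
q=P[t];A=np.c_[q[:,:2]-q[:,:2].mean(0),np.ones(len(q))];print('slope',np.linalg.lstsq(A,q[:,2],rcond=None)[0],sense()['time_s'])
cv2.imwrite('pics/f4.png',np.hstack([cv2.resize(cv2.imread('pics/w4.png'),(400,300)),cv2.resize(cv2.imread('pics/s4.png')[130:235,120:260],(400,300))]))
E
```

```text
[-1.8303 -0.6465  4.5431]
[1.0107 0.1199 0.6094] [ 0.6667 -0.177   0.1359]
0.05007862228921171 [-0.5908 -0.3578 -0.5134]
top ((0.6655333042144775, -0.17668744921684265), (0.025934990495443344, 0.023754185065627098), 2.350926160812378) [ 0.6658 -0.176   0.1565] 809
block ((0.6657500863075256, -0.17604705691337585), (0.06990161538124084, 0.07893822342157364), 42.467079162597656) [ 0.6666 -0.1711  0.1097] 1464
slope [ 0.0094 -0.0452  0.1563] 14.5417
```

View pics/f4.png

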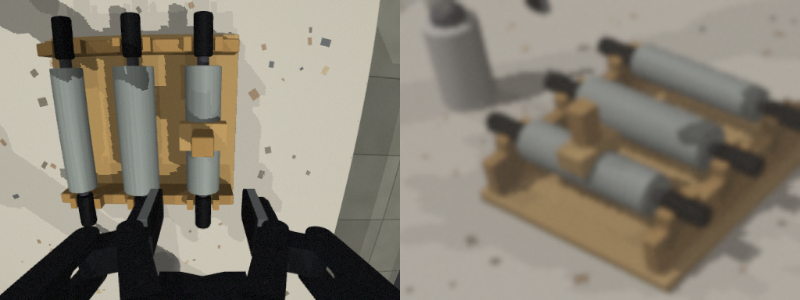

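The scraper stands upright at (203,140) in the left view, in line with the right-hand barrel. Its top is at 0.1565 m against 0.157 expected, and yaw is 2.35° against the pin's 2.0°.

```bash
python3 -c "
from rig import *
print(finish_job())"
```

```text
the job is handed in; nothing more can be done
None
```

I bedded the scraper on the 50 mm barrel (the pin farthest out in x), pressed it there with about 5 N for over 0.3 s, released it upright and handed the job in; I picked the barrel from wrist-camera cylinder fits and a matching touch-down height, so I never tried the other two or did a rocking test, and the hand-in returned no verdict.

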